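# Tighten a lens ring with a pin spanner

## Task

Take the green-handled pin spanner from its wooden stand, set both its pins fully into the two holes of the aluminium ring in the lens mount, and only then turn the ring clockwise with it until it comes up tight against its stop. There is glass under the ring: feel for the holes with a light touch, and never push or wrench hard. Then stand the spanner back in its stand and leave everything else where it is.

Things in the scene. Friction and masses are not known exactly. Their poses are not given: they have to be found in the camera images.
- spanner: Pin spanner, used upright: green handle on a steel bar with two pins pointing down. Origin midway between the pin tips; x runs from pin to pin, z up the handle; half a turn looks the same. Pins 6 mm in diameter (last 3 mm tapered to 3), 8 mm long, at x = -24 and +24 mm. Bar 60 (x) x 20 (y) mm, z = 8 to 18 mm. 0.16 to 0.26 kg, mostly the bar
- grip (a point): point on the spanner's axis 55 mm above the pin tips, where its handle is best gripped; axes those of the spanner. The handle is a flat slab 34 mm (x) by 14 mm (y, grip across this), from 18 to 82 mm above the pin tips
- pin_a (a point): centre of the tip of the spanner's pin at its x = +24 mm
- pin_b (a point): centre of the tip of the spanner's pin at its x = -24 mm
- mount: Lens mount, fixed to the table: grey base plate 120 (x) x 90 (y) x 14 mm with a white mark at its +x edge; on it a black upright barrel, 82 mm across, up to 60 mm, with the aluminium ring in its mouth and a glass lens about 6 mm down in the ring's bore. Origin at the centre of its underside, on the axis of barrel and ring; z up
- ring_face (a point): centre of the ring's top face, 62 mm above the mount's underside, axes of the mount. Ring 67 mm across, bore 32 mm, two holes 9 mm in diameter, 10 mm deep, 24 mm either side of the centre. Their line starts within 0.7 rad either way of the mount's x axis; where is not reported: see it or feel for it. Pins pressed on by under 8 N do not turn the ring. Pins fully in: bar lies on the face
- ring (a joint): how far the ring is screwed in, rad: grows as the ring turns clockwise seen from above; starts between 0 and 0.25, ends at a firm stop at 1.0, where it is tight. Takes a torque of about 0.45 N m to turn (a little more when fast), stays where it is left, does not rise or sink. It does not tell where the holes are
- stand: Wooden stand of the spanner, fixed to the table: foot 100 (x) x 56 (y) mm. The spanner's bar lies along the stand's x on a 30 mm long pad (top 22 mm above the table), pins hanging free either side of the pad; low walls up to 28 to 30 mm leave the bar 4 mm of play each way. Origin at the centre of its underside
- stand_seat (a point): where the spanner's origin is when it stands in the stand: 14 mm above the stand's underside, axes those of the stand (either half turn of the spanner will do)
- spare_ring: loose bystander: a second ring of the same shape as the one in the mount (bright aluminium, 67 mm across, 10 mm thick) lying on the table; origin at the centre of its underside
- eyepiece: loose bystander: black microscope eyepiece, 32 mm across, 50 mm tall, standing; origin at the centre of its underside
- timer_module: loose bystander: yellow box module with a black knob, 80 x 110 x 35 mm, knob to 49 mm; origin at the centre of its underside
- brass_weight: loose bystander: brass cylinder, 36 mm across, 30 mm tall; origin at the centre of its underside
- screwdriver: loose bystander: screwdriver lying on the table along its own x axis; origin under its middle
- slide_box: loose bystander: white flat box with a blue top, 75 x 95 x 30 mm; origin at the centre of its underside
Not all that is in view belongs to the job. Several things have the shape of the spanner; the one meant has the colours described above. Of the things that look like the stand, take the one that is farthest to the robot's left at the start.

How it is judged (in metres and radians):
On the way, in this order (a step that is already met when the one before it is completed fails the run):
1. both pins sit in the ring's holes (tips at least 5 mm below the ring's face, spanner centred on the ring) and the ring is not yet turned (z of each of pin_a, pin_b in the frame of ring_face below -0.005 m and horizontal distance between spanner and ring_face below 0.004 m and value of joint ring below 0.3 rad), for 0.2 s.
2. the ring is turned clockwise to within 0.05 rad of its stop, both pins still in the holes (z of each of pin_a, pin_b in the frame of ring_face below -0.005 m and horizontal distance between spanner and ring_face below 0.004 m and value of joint ring above 0.95 rad), for 0.2 s.
At the end, for the whole second after the job is handed in: The ring is within 0.05 rad of its stop (joint above 0.95), and the spanner stands at rest in its stand: within 8 mm of its seat sideways, down to within 3 mm, upright within 0.12 rad, along the stand within 0.4 rad either way round (value of joint ring above 0.95 rad and horizontal distance between spanner and stand_seat below 0.008 m and z of spanner in the frame of stand_seat between -0.004 and 0.003 m and angle between spanner's own z axis and vertical below 0.12 rad and angle between the x axis of spanner and the x axis of stand, either way round below 0.4 rad and linear speed of spanner below 0.02 m/s); the robot touches nothing.
It fails at once if the spanner presses on the lens mount or its ring with more than 50 N (contact force between spanner and mount above 50 N).
It fails at once if the ring is turned (faster than 0.2 rad/s clockwise) while the pins are not both in its holes (velocity of joint ring above 0.2 rad/s and not (z of each of pin_a, pin_b in the frame of ring_face below -0.005 m and horizontal distance between spanner and ring_face below 0.004 m)).
It fails at once if a bystander is moved by more than 20 mm (distance of any of spare_ring, eyepiece, timer_module, brass_weight, screwdriver, slide_box from where it was at the start of the episode above 0.02 m).
It also fails if it takes over 72 s, if anything falls off the work surface, if the arm or the gripper's body presses on something with over 40 N, if the wrist force passes 120 N, or if a joint passes its speed limit or range.

## Robot

A 6-joint arm with a two-finger parallel gripper is mounted at the origin on the work surface. World frame = base frame: x ahead of the robot, y to its left, z up, the work surface at z = 0. Lengths are in mm, angles in rad, forces in N, time in s.
With the tool pointing down it reaches from about 300 to 775 mm from the base axis. Payload 14.6 kg.
Tool frame: the origin (TCP) lies midway between the tips of the shut fingers; the grasp point (between the pads) lies 19 mm behind it (manip.tcp_to_grasp is the distance from the TCP to the grasp point, in mm); z points along the fingers, x is the direction in which the jaws open and shut, and the axes are right-handed (so a half turn about z gives the same grasp; the last joint's range is limited). The gripper opens to 94 mm and grips with 3 to 60 N. Pads are 16 mm wide; open, the fingers measure 119 mm over their backs; the gripper's body (75 mm by 177 mm) begins 78 mm behind the grasp point.
Start: joints at [-1.172, 0.3, 1.521, -0, 1.321, -0.067], TCP at [247.018, -491.398, 205.446] pointing down, gripper open.
Joint ranges: [-3.03, 3.03], [-0.79, 2.21], [0.23, 2.52], [-1.04, 4.18], [0, 3.07], [-2.55, 2.55]. Speed limits (rad/s): [2.22, 2.22, 2.57, 3.14, 3.14, 3.14].

## Interface

Orientations are given as [roll, pitch, yaw] about the fixed x, y, z axes, in that order (R = Rz(yaw) Ry(pitch) Rx(roll)).
In Python, from cell import manip gives the robot as it stands.
- The arm moves only by the tool arm_command, never from a script. Its argument "steps" is a list of rows, each a list of 3 entries, a list of its own where there are three numbers: the opening, from 0 (shut) to 1 (fully open), then the shift along the tool's x, y, z in cm, then the turn about the tool's z in rad. A call has 1 to 5 rows; each row shifts and turns the commanded pose from where the row before left it, along the tool's axes as they then stand; what a row does not reach is not made up. A row lasts 1/12 s, in which the tool goes at most 41.7 mm and 7.16 degrees, less where a joint would pass 70% of its speed; a pose out of reach is approached as far as the arm can. A call with a gripper value outside its range is refused whole. The fingers move at their own pace and stop on an object; "force" is the grip in N (left out, the last holds). Time passes only in rows, so rows that do not move let the fingers close. It gives the time, the measured TCP pose, the force and the opening at its end, in the units of the state.
- manip.read_state(): the state, without advancing time (a new reading comes with each control period).
- manip.camera(name): name is "side" or "top" or "wrist"; returns (picture, depth): 420x560x3 uint8, red, green, blue; 420x560 float32, mm along the optical axis (not along the pixel's ray), 0 where there is no reading.
- manip.calibration(name): a dict with "fx", "fy", "cx", "cy" (pixels), "R" (3x3) and "t" (3): a world point X has camera coordinates R X + t; the wrist camera has in their place "tool_from_camera" (4x4, takes a point from camera to tool coordinates, whose origin is the TCP and whose axes are the tool frame's). Camera axes: x right, y down, z forward; pixel columns grow to the right and rows downward; lengths in mm; the calibration is good to about 2 mm. A picture is of the moment at which its call begins: read the wrist's pose just before it. calibration takes no time and is no camera call.
- manip.sign_off(): hands the job in, once; it reports no verdict.
The state is a dict: "clock": time; "joints": joint angles; "qd": joint speeds; "effort": joint torques, N m; "eef_pos": TCP position; "eef_rot": TCP orientation; "wrist_force": force on the tool from outside, world axes, zero at the start; "moment": the same for the moment, N m; "finger_gap": finger opening in mm.
Only numpy, scipy, OpenCV 4.12 (cv2) and the standard library are available. Lean on these libraries where they do the work, as an engineer would, in place of code of your own. Each camera call takes 0.05 s, during which the arm holds its last target.

## Working session

There is one attempt and no reset: what is moved stays moved. The work goes in short steps, Python scripts to look and compute and a tool call to move; the robot and the scene stay as the last step left them, time stands still between calls to the robot, and variables do not carry over. Pictures are saved under pics/ and viewed, and the job is handed in when it is done.

Besides the shell and the picture viewer there is one more tool, called after "Emit:" as name(argument=value, ...) on one line, values as JSON. arm_command: Moves the arm, as the interface text tells. Its arguments: {"type":"object","properties":{"steps":{"type":"array","items":{"type":"array"}},"force":{"type":"number"}},"required":["steps"]}

```bash
ls; mkdir -p pics; python3 - <<'E'
from cell import manip
import cv2
s=manip.read_state()
print(s)
for n in ["side","top","wrist"]:
    im,d=manip.camera(n); cv2.imwrite(f"pics/{n}0.png",im[:,:,::-1]); 
    import numpy as np
    np.save(f"pics/{n}0d.npy",d)
    print(n,manip.calibration(n))
E
```

```text
pics
{'clock': 0.0, 'joints': array([-1.17161555e+00,  3.00485559e-01,  1.52155806e+00,  2.06971824e-05,
        1.32069992e+00, -6.65735852e-02]), 'qd': array([ 0.0016384 , -0.00071438,  0.00098758, -0.0009542 , -0.00045278,
        0.00142209]), 'effort': array([-4.39662963e-04, -5.31802726e+01, -3.52736056e+01,  7.08753197e-02,
        2.43863388e-02, -8.89891680e-05]), 'eef_pos': array([ 246.91985056, -491.17407519,  204.88813665]), 'eef_rot': array([-3.14149609e+00,  1.14700859e-03, -1.10504704e+00]), 'wrist_force': array([ 0.14376755,  0.66662832, -0.6579327 ]), 'moment': array([-0.00891694, -0.03999015,  0.0008943 ]), 'finger_gap': 93.80540085156535}
side {'fx': 400.96856286345644, 'fy': 400.96856286345644, 'cx': 287.00155541348755, 'cy': 208.69799508529658, 'R': array([[-0.93151436, -0.3637024 ,  0.00125276],
       [-0.23585161,  0.60143377, -0.76331608],
       [ 0.27686643, -0.71133535, -0.64602399]]), 't': array([451.43317909, 201.85772964, 856.25203889])}
top {'fx': 443.0093038955653, 'fy': 443.0093038955653, 'cx': 273.597479555321, 'cy': 210.09232159625594, 'R': array([[ 0.0629701 , -0.99800279, -0.00501895],
       [-0.97742067, -0.06065353, -0.20241044],
       [ 0.20170177,  0.01765143, -0.97928792]]), 't': array([ -45.63634669,  517.74965248, 1181.40554726])}
wrist {'fx': 295.744705140273, 'fy': 295.744705140273, 'cx': 277.55099537316715, 'cy': 206.9313558588997, 'tool_from_camera': array([[ 9.99999431e-01, -1.06530021e-03,  4.66042568e-05,
         1.45309705e+00],
       [ 1.01394074e-03,  9.63499728e-01,  2.67707389e-01,
        -7.84699999e+01],
       [-3.30091928e-04, -2.67707189e-01,  9.63500260e-01,
        -1.79803037e+02],
       [ 0.00000000e+00,  0.00000000e+00,  0.00000000e+00,
         1.00000000e+00]])}
```

View pics/side0.png

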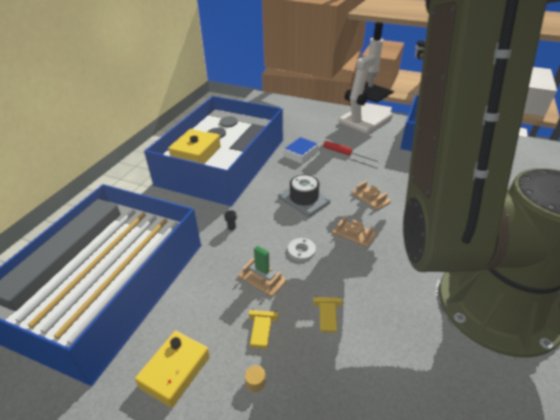

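View pics/top0.png

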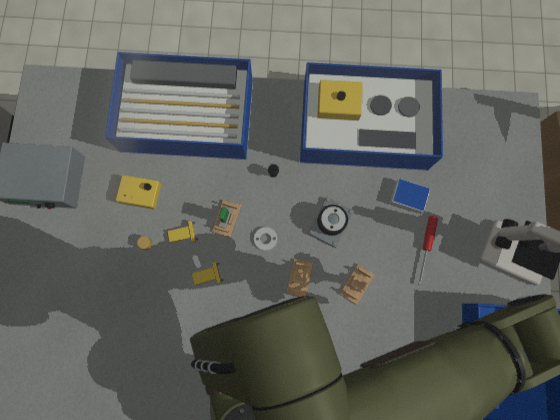

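View pics/wrist0.png

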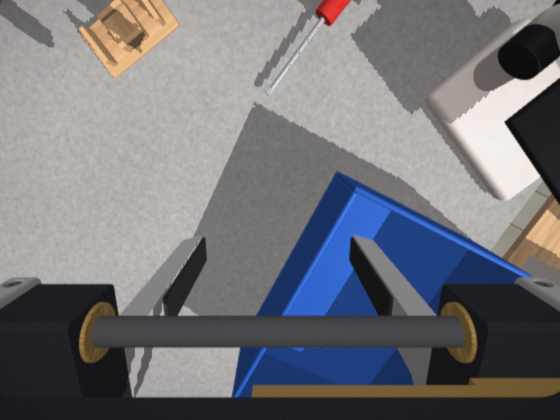

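The top view shows the green spanner in the leftmost stand at (226,217), the mount at (332,220), the spare ring at (265,238) and other empty stands at (300,278) and (357,283). Next I'll turn these pixels into positions.

```bash
cat > h.py <<'E'
import numpy as np, cv2
from cell import manip
from scipy.spatial.transform import Rotation as Ro
def ray(n,uv,z,st=None):
    c=manip.calibration(n); uv=np.atleast_2d(np.float64(uv))
    d=np.c_[(uv[:,0]-c['cx'])/c['fx'],(uv[:,1]-c['cy'])/c['fy'],np.ones(len(uv))]
    if n=='wrist':
        T=c['tool_from_camera']; R=Ro.from_euler('xyz',st['eef_rot']).as_matrix()
        D=d@T[:3,:3].T@R.T; o=R@T[:3,3]+st['eef_pos']
    else:
        D=d@c['R']; o=-c['R'].T@c['t']
    return o+D*((z-o[2])/D[:,2])[:,None]
def proj(n,X,st):
    c=manip.calibration(n); X=np.atleast_2d(X)
    T=c['tool_from_camera']; R=Ro.from_euler('xyz',st['eef_rot']).as_matrix()
    P=((X-st['eef_pos'])@R-T[:3,3])@T[:3,:3]
    return np.c_[P[:,0]/P[:,2]*c['fx']+c['cx'],P[:,1]/P[:,2]*c['fy']+c['cy']]
E
python3 - <<'E'
from h import *
im=cv2.imread('pics/top0.png')
hsv=cv2.cvtColor(im,cv2.COLOR_BGR2HSV)
g=cv2.inRange(hsv,(45,80,30),(85,255,255)); 
n,l,s,c=cv2.connectedComponentsWithStats(g)
for i in range(1,n):
    if s[i,4]>5: print('green',s[i],c[i],ray('top',c[i],80))
w=cv2.inRange(hsv,(8,60,80),(20,255,255))
n,l,s,c=cv2.connectedComponentsWithStats(w)
for i in range(1,n):
    if s[i,4]>150:
        r=cv2.minAreaRect(np.argwhere(l==i)[:,::-1].astype(np.float32)); print('wood',s[i],r,ray('top',cv2.boxPoints(r),20).round()[:,:2].tolist())
print('ring',ray('top',[333,218],62)); print('spare',ray('top',[265,238],10)); print('eyep',ray('top',[274,170],50))
crop=im[160:320,190:390]; cv2.imwrite('pics/topc.png',cv2.resize(crop,None,fx=4,fy=4,interpolation=cv2.INTER_CUBIC)[:600])
E
```

```text
green [  4 200  28   4  37] [ 17.86486486 200.97297297] [[496.03770618 688.0959008   80.        ]]
green [219 207  10  16 105] [223.44761905 214.17142857] [[494.23893589 121.72548984  80.        ]]
wood [212 200  29  37 451] ((226.09275817871094, 217.8583526611328), (19.300588607788086, 34.658931732177734), 19.179006576538086) [[455.0, 160.0], [552.0, 136.0], [536.0, 82.0], [440.0, 107.0]]
wood [286 259  27  38 706] ((299.2470397949219, 277.8882141113281), (19.95760154724121, 35.90199279785156), 12.52880859375) [[295.0, -60.0], [393.0, -77.0], [384.0, -132.0], [287.0, -114.0]]
wood [340 264  35  41 727] ((356.8529357910156, 283.9117431640625), (20.579830169677734, 35.67170715332031), 30.963756561279297) [[302.0, -207.0], [389.0, -255.0], [363.0, -305.0], [277.0, -256.0]]
ring [[ 505.64431825 -177.98863917   62.        ]]
spare [[445.89571804   6.8905926   10.        ]]
eyep [[636.51746448  -6.96511748  50.        ]]
```

View pics/topc.png

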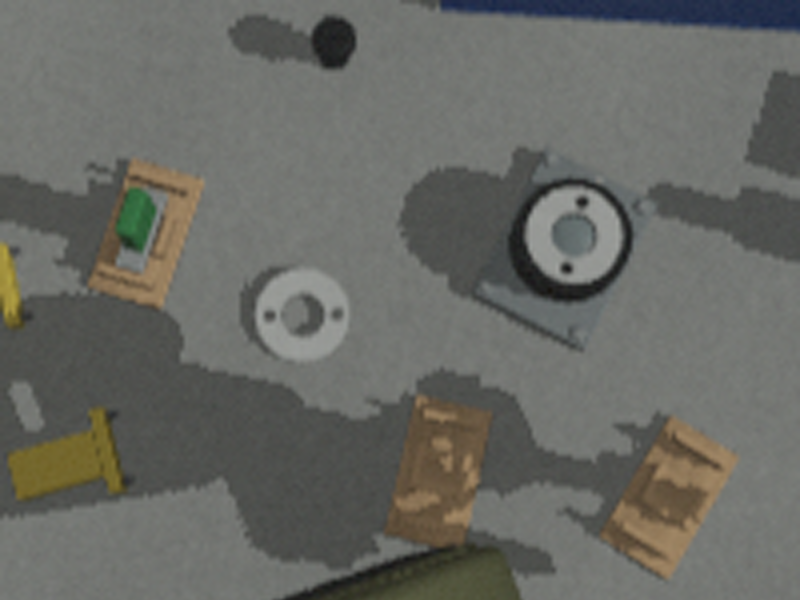

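```bash
cat >> h.py <<'E'
def plan(target,yaw,step=40,dyaw=0.12,n=None,st=None):
    st=st or manip.read_state(); p=np.array(st['eef_pos']); y=st['eef_rot'][2]
    d=np.array(target)-p; dy=yaw-y
    N=n or int(max(np.ceil(np.linalg.norm(d)/step),np.ceil(abs(dy)/dyaw),1))
    pos=p.copy();yy=y
    for k in range(1,N+1):
        w=p+d*k/N-pos
        R=Ro.from_euler('xyz',[np.pi,0,yy]).as_matrix()
        sh=np.round(R.T@w/10,2); t=round(-(y+dy*k/N-yy),3)
        print([sh.tolist(),t],end=' ' if k%5 else '\n'); pos=pos+R@(sh*10); yy-=t
    print('\nN',N,'end',pos,yy)
E
python3 - <<'E'
from h import *
h=ray('top',[[335.5,210.75],[331.75,227]],62); print(h,np.linalg.norm(h[0]-h[1]),h.mean(0), np.arctan2(*(h[0]-h[1])[[1,0]]))
plan([488,125,190],1.326)
E
```

```text
[[ 526.43931264 -184.14449723   62.        ]
 [ 480.33774736 -175.47190456   62.        ]] 46.91021407267632 [ 503.38853   -179.8082009   62.       ] -0.18594611811137857
[[-2.11, -2.34, 0.07], np.float64(-0.116)] [[-1.82, -2.57, 0.07], np.float64(-0.116)] [[-1.51, -2.77, 0.07], np.float64(-0.115)] [[-1.18, -2.92, 0.08], np.float64(-0.116)] [[-0.84, -3.04, 0.07], np.float64(-0.116)]
[[-0.48, -3.11, 0.07], np.float64(-0.116)] [[-0.12, -3.15, 0.07], np.float64(-0.115)] [[0.25, -3.14, 0.07], np.float64(-0.116)] [[0.61, -3.09, 0.07], np.float64(-0.116)] [[0.96, -3.0, 0.07], np.float64(-0.116)]
[[1.3, -2.87, 0.08], np.float64(-0.115)] [[1.62, -2.7, 0.07], np.float64(-0.116)] [[1.93, -2.5, 0.07], np.float64(-0.116)] [[2.2, -2.26, 0.07], np.float64(-0.116)] [[2.44, -1.98, 0.07], np.float64(-0.115)]
[[2.66, -1.69, 0.07], np.float64(-0.116)] [[2.84, -1.38, 0.07], np.float64(-0.116)] [[2.97, -1.03, 0.08], np.float64(-0.116)] [[3.08, -0.69, 0.07], np.float64(-0.115)] [[3.13, -0.32, 0.07], np.float64(-0.116)]
[[3.15, 0.03, 0.07], np.float64(-0.116)] 
N 21 end [487.95653798 124.98933088 189.99694275] 1.325988446762906
```

Emit:
arm_command(steps=[[1,[-2.1,-2.3,0.1],-0.116],[1,[-1.8,-2.6,0.1],-0.116],[1,[-1.5,-2.8,0.1],-0.116],[1,[-1.2,-2.9,0.1],-0.116],[1,[-0.8,-3.0,0.1],-0.116]])

```text
clock: 0.57
eef_pos: [304.7, -343.8, 200.2]
eef_rot: [-3.141, 0.0, -0.52]
wrist_force: [-0.6, -0.4, -0.6]
finger_gap: 93.6
```

Emit:
arm_command(steps=[[1,[-0.5,-3.1,0.1],-0.116],[1,[-0.1,-3.15,0.1],-0.116],[1,[0.25,-3.1,0.1],-0.116],[1,[0.6,-3.1,0.1],-0.116],[1,[1.0,-3.0,0.1],-0.116]])

```text
clock: 0.98
eef_pos: [362.0, -197.5, 195.4]
eef_rot: [-3.142, 0.0, 0.061]
wrist_force: [0.1, -0.5, -0.3]
finger_gap: 94.0
```

Emit:
arm_command(steps=[[1,[1.3,-2.9,0.1],-0.116],[1,[1.6,-2.7,0.1],-0.116],[1,[1.9,-2.5,0.1],-0.116],[1,[2.2,-2.3,0.0],-0.116],[1,[2.4,-2.0,0.0],-0.116]])

```text
clock: 1.4
eef_pos: [417.9, -49.9, 192.4]
eef_rot: [3.142, -0.0, 0.641]
wrist_force: [0.2, -1.0, 0.1]
finger_gap: 94.0
```

Emit:
arm_command(steps=[[1,[2.7,-1.7,0.1],-0.116],[1,[2.8,-1.4,0.0],-0.116],[1,[3.0,-1.0,0.0],-0.116],[1,[3.1,-0.7,0.0],-0.116],[1,[3.1,-0.3,0.0],-0.116]])

```text
clock: 1.82
eef_pos: [475.0, 97.2, 191.3]
eef_rot: [-3.141, 0.0, 1.221]
wrist_force: [1.1, -1.3, -0.1]
finger_gap: 94.0
```

Emit:
arm_command(steps=[[1,[3.1,0,0.0],-0.116],[1,[0,0,0],0],[1,[0,0,0],0]])

```text
clock: 2.07
eef_pos: [485.5, 125.5, 190.9]
eef_rot: [-3.141, 0.0, 1.333]
wrist_force: [-0.5, -0.3, 0.4]
finger_gap: 94.1
```

```bash
python3 - <<'E'
from h import *
s=manip.read_state(); print(s['clock'],s['eef_pos'],s['eef_rot'],s['joints'])
im,d=manip.camera('wrist'); cv2.imwrite('pics/w1.png',im[:,:,::-1]); np.save('pics/w1.npy',d)
E
```

```text
2.0667 [485.5095411  125.51188623 190.91482141] [-3.14070168e+00  4.44498141e-04  1.33272244e+00] [ 1.79951137e-01  2.05326630e-01  1.67420236e+00 -4.67202580e-05
  1.26305837e+00 -1.15275693e+00]
```

View pics/w1.png

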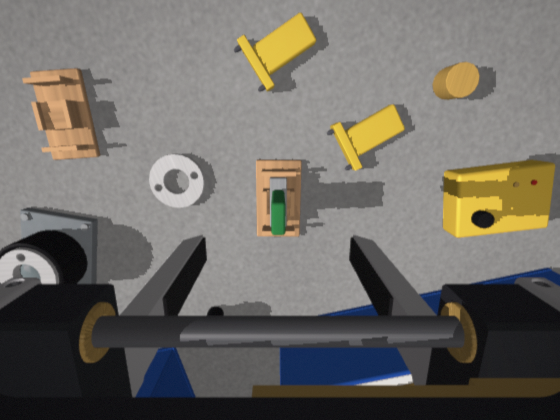

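Wrist view: the green handle runs from (278,190) to (278,233) in the stand centred near (278,198). The image's vertical is close to the stand's x. I'll measure it from depth and masks.

```bash
cat >> h.py <<'E'
def cloud(n,d,st):
    c=manip.calibration(n); v,u=np.indices(d.shape); P=np.stack([(u-c['cx'])/c['fx']*d,(v-c['cy'])/c['fy']*d,d],-1)
    if n=='wrist':
        T=c['tool_from_camera']; R=Ro.from_euler('xyz',st['eef_rot']).as_matrix()
        return (P@T[:3,:3].T+T[:3,3])@R.T+st['eef_pos']
    return (P-c['t'])@c['R']
E
python3 - <<'E'
from h import *
s=manip.read_state()
im=cv2.imread('pics/w1.png'); d=np.load('pics/w1.npy'); hsv=cv2.cvtColor(im,cv2.COLOR_BGR2HSV)
X=cloud('wrist',d,s)
g=(cv2.inRange(hsv,(45,80,30),(85,255,255))>0)&(d>0)
print(g.sum(), np.percentile(X[g][:,2],[5,50,90,98]))
t=g&(X[...,2]>90)
r=cv2.minAreaRect(X[t][:,:2].astype(np.float32)); print('top',r, t.sum(), X[t].mean(0))
w=(cv2.inRange(hsv,(5,60,60),(20,255,255))>0); w[:,:240]=0; w[:,320:]=0; w[:150]=0;w[250:]=0
r=cv2.minAreaRect(np.argwhere(w)[:,::-1].astype(np.float32)); print(r)
fl=w&(X[...,2]<15); print('stand z',np.percentile(X[w][:,2],[2,10,30,50,80,98]))
r=cv2.minAreaRect(X[w][:,:2].astype(np.float32)); print('stand',r)
# floor check
print('floor',np.median(X[20:60,350:400,2]))
cv2.imwrite('pics/w1c.png',cv2.resize(im[140:260,220:340],None,fx=5,fy=5,interpolation=cv2.INTER_CUBIC))
E
```

```text
588 [55.41779317 95.91631537 97.15312209 97.78801402]
top ((496.1958923339844, 120.89620971679688), (12.87761116027832, 33.62885665893555), 76.03504180908203) 461 [495.15876323 121.24542576  96.04331368]
((278.5, 197.99996948242188), (44.99999237060547, 75.99998474121094), 0.0)
stand z [ 2.05173249  7.57475786  8.37825114  9.02813696 27.34623365 31.42060421]
stand ((480.9644775390625, 125.73744201660156), (56.91445541381836, 143.49522399902344), 74.94464874267578)
floor 0.547767461532203
```

View pics/w1c.png

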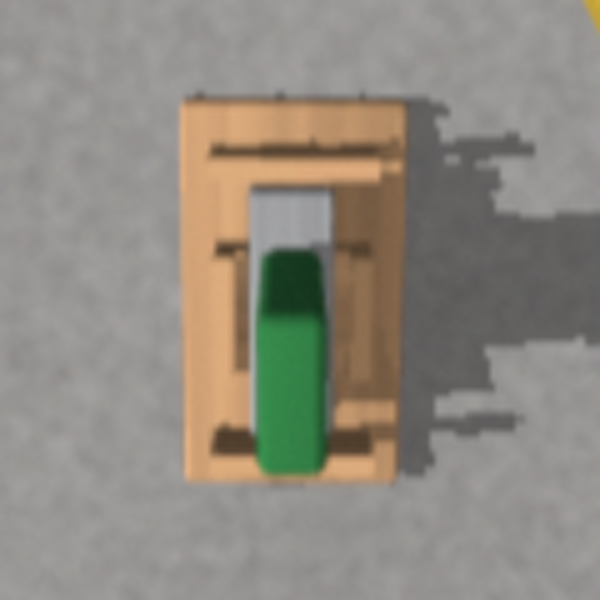

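```bash
python3 - <<'E'
from h import *
s=manip.read_state()
c=np.array([(182,100),(405,100),(398,480),(187,480)])/5+[220,140]
p=ray('wrist',c,8,s); print(p.round(1),p.mean(0)); 
for a,b in [(0,3),(1,2)]: e=p[b]-p[a]; print(np.linalg.norm(e),np.arctan2(e[1],e[0]))
p=ray('wrist',np.array([(250,188),(331,188)])/5+[220,140],32,s);print(p, 'bar end')
e=p[0]-p[1];print(np.linalg.norm(e),np.arctan2(e[1],e[0])-np.pi/2)
u=np.array([np.cos(-.245),np.sin(-.245)]); print('origin est from bar end',p.mean(0)[:2]+30*u)
plan([496,121,110],1.326)
E
```

```text
[[444.7 107.    8. ]
 [457.7 159.8   8. ]
 [553.8 136.4   8. ]
 [540.6  82.8   8. ]] [499.17969466 121.47780826   8.        ]
98.87835747467257 -0.24706058293903266
98.86280097952462 -0.23860512293587227
[[465.80247794 119.35366356  32.        ]
 [470.27816383 137.55938457  32.        ]] bar end
18.747800981510075 -3.3826517629941035
origin est from bar end [497.14444063 121.17983432]
[[-0.03, 0.37, 2.7], np.float64(0.002)] [[-0.03, 0.38, 2.7], np.float64(0.001)] [[-0.03, 0.37, 2.7], np.float64(0.002)] 
N 3 end [495.97965003 121.0263931  110.04742748] 1.3255888370399926
```

Emit:
arm_command(steps=[[1,[-0.1,0.4,2.7],0.003],[1,[0,0.4,2.7],0],[1,[0,0.3,2.7],0],[1,[0,0,2.5],0],[1,[0,0,0],0]])

```text
clock: 2.53
eef_pos: [493.7, 119.4, 81.5]
eef_rot: [-3.135, 0.003, 1.325]
wrist_force: [-0.1, 0.1, -0.3]
finger_gap: 93.9
```

```bash
python3 - <<'E'
from h import *
s=manip.read_state(); print(s['clock'],s['eef_pos'],s['eef_rot'])
im,d=manip.camera('wrist'); cv2.imwrite('pics/w2.png',im[:,:,::-1]); np.save('pics/w2.npy',d)
hsv=cv2.cvtColor(im,cv2.COLOR_RGB2HSV); X=cloud('wrist',d,s)
g=(cv2.inRange(hsv,(45,80,30),(85,255,255))>0)&(d>0); t=g&(X[...,2]>91)
print(cv2.minAreaRect(X[t][:,:2].astype(np.float32)),X[t].mean(0),t.sum())
plan([496,121,50],1.326)
E
```

```text
2.5333 [493.69546652 119.36686418  81.45247079] [-3.13536880e+00  2.82439193e-03  1.32514747e+00]
((496.3295593261719, 122.09928894042969), (13.359525680541992, 33.98729705810547), 76.6847915649414) [495.16534768 122.52763737  96.02287094] 1127
[[0.15, 0.08, 3.41], np.float64(-0.0)] 
N 1 end [495.97880423 121.03253005  50.01533302] 1.3256446578351564
```

View pics/w2.png

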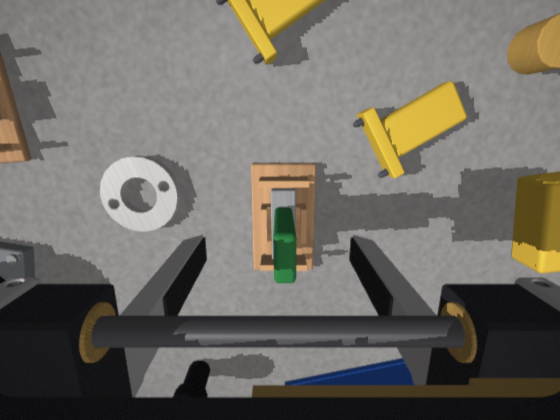

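The handle's top centre is at about (496.3, 121.8), so I shift by [0.3, 0.2, 3.1] cm and close.

Emit:
arm_command(steps=[[1,[0.3,0.2,1.6],0],[1,[0,0,1.6],0],[1,[0,0,0],0]])

```text
clock: 2.83
eef_pos: [498.2, 122.8, 53.1]
eef_rot: [-3.14, 0.001, 1.327]
wrist_force: [-1.1, -0.2, -0.5]
finger_gap: 94.4
```

Emit:
arm_command(steps=[[0.1,[0,0,0],0],[0.1,[0,0,0],0],[0.1,[0,0,0],0],[0.1,[0,0,0],0],[0.1,[0,0,0],0]], force=10)

```text
clock: 3.25
eef_pos: [499.0, 123.4, 54.2]
eef_rot: [3.141, -0.0, 1.328]
wrist_force: [0.5, 0.1, -0.0]
finger_gap: 63.9
```

Emit:
arm_command(steps=[[0.1,[-0.2,-0.2,0.4],0],[0.1,[0,0,0],0],[0.1,[0,0,0],0],[0.1,[0,0,0],0],[0.1,[0,0,0],0]])

```text
clock: 3.67
eef_pos: [496.3, 121.9, 49.5]
eef_rot: [3.142, -0.0, 1.328]
wrist_force: [0.1, 0.1, 0.4]
finger_gap: 31.0
```

Emit:
arm_command(steps=[[0.0,[0,0,0],0],[0.0,[0,0,0],0],[0.0,[0,0,0],0],[0.0,[0,0,0],0],[0.0,[0,0,0],0]], force=10)

```text
clock: 4.08
eef_pos: [496.4, 122.0, 49.5]
eef_rot: [3.141, -0.0, 1.328]
wrist_force: [0.6, 0.5, 0.7]
finger_gap: 14.0
```

```bash
python3 - <<'E'
from h import *
s=manip.read_state(); print(s['clock'],s['eef_pos'],s['eef_rot'],s['finger_gap'],s['wrist_force'],s['moment'])
E
```

```text
4.0833 [496.36584512 121.9528962   49.48350477] [ 3.14144592e+00 -1.16250512e-04  1.32798863e+00] 13.992241297369803 [0.59035576 0.51181145 0.70802032] [ 0.08064175 -0.17700006  0.04611492]
```

Emit:
arm_command(steps=[[0.0,[0,0,0],0],[0.0,[0,0,0],0],[0.0,[0,0,-0.5],0],[0.0,[0,0,-1.5],0],[0.0,[0,0,-2],0]], force=60)

```text
clock: 4.5
eef_pos: [495.4, 121.7, 88.9]
eef_rot: [-3.139, 0.001, 1.328]
wrist_force: [0.3, 0.4, -1.4]
finger_gap: 13.6
```

Emit:
arm_command(steps=[[0.0,[0,0,-3],0],[0.0,[0,0,-3],0],[0.0,[0,0,-3],0],[0.0,[0,0,0],0],[0.0,[0,0,0],0]])

```text
clock: 4.92
eef_pos: [496.7, 122.0, 180.7]
eef_rot: [3.139, -0.001, 1.328]
wrist_force: [0.3, -0.7, -3.3]
finger_gap: 13.7
```

```bash
python3 - <<'E'
from h import *
s=manip.read_state(); print(s['clock'],s['eef_pos'],s['eef_rot'],s['finger_gap'],s['wrist_force'],s['moment'])
im,d=manip.camera('wrist'); cv2.imwrite('pics/w3.png',im[:,:,::-1]); np.save('pics/w3.npy',d)
plan([570,-180,185],1.385)
E
```

```text
4.9167 [496.68793269 121.95943274 180.70283331] [ 3.13917909e+00 -9.76827661e-04  1.32805959e+00] 13.714903599534315 [ 0.30503653 -0.67991049 -3.33984076] [ 0.03429282 -0.09939099  0.00341713]
[[-3.44, 1.8, -0.07], np.float64(-0.007)] [[-3.45, 1.79, -0.08], np.float64(-0.007)] [[-3.47, 1.75, -0.07], np.float64(-0.007)] [[-3.47, 1.73, -0.07], np.float64(-0.008)] [[-3.5, 1.71, -0.07], np.float64(-0.007)]
[[-3.5, 1.68, -0.08], np.float64(-0.007)] [[-3.51, 1.65, -0.07], np.float64(-0.007)] [[-3.53, 1.63, -0.07], np.float64(-0.007)] 
N 8 end [ 569.95244541 -180.01118075  184.96217735] 1.384958998142578
```

View pics/w3.png

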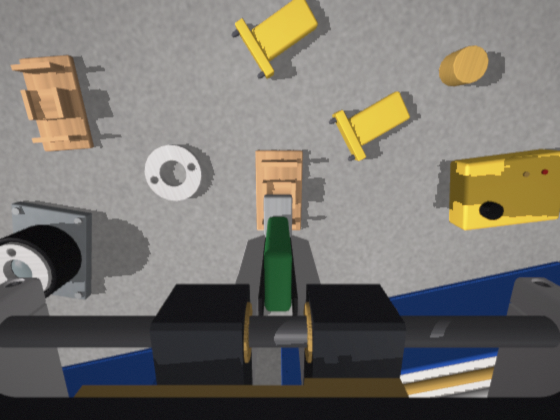

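The spanner is held: the handle is at (278,265) and the bar end at (277,200). The path to the mount at this height clears the eyepiece (50 mm) and the spare ring, so I'm moving to the viewing pose.

Emit:
arm_command(steps=[[0.0,[-3.4,1.8,-0.1],-0.007],[0.0,[-3.5,1.8,-0.1],-0.007],[0.0,[-3.5,1.8,0],-0.007],[0.0,[-3.5,1.7,-0.1],-0.008],[0.0,[-3.5,1.7,0],-0.007]])

```text
clock: 5.38
eef_pos: [542.0, -69.3, 180.8]
eef_rot: [-3.139, 0.0, 1.365]
wrist_force: [0.1, -0.0, -2.0]
finger_gap: 13.6
```

Emit:
arm_command(steps=[[0.0,[-3.5,1.7,-0.1],-0.007],[0.0,[-3.5,1.7,0],-0.007],[0.0,[-3.5,1.6,0],-0.007],[0.0,[0,0,0],0],[0.0,[0,0,0],0]])

```text
clock: 5.8
eef_pos: [570.0, -181.8, 181.0]
eef_rot: [-3.138, -0.001, 1.382]
wrist_force: [-0.1, 0.8, -2.1]
finger_gap: 13.7
```

Emit:
arm_command(steps=[[0.0,[0,0,0],0],[0.0,[0,0,0],0]])

```text
clock: 5.97
eef_pos: [570.4, -179.3, 182.6]
eef_rot: [-3.14, -0.0, 1.386]
wrist_force: [0.9, 0.5, -1.5]
finger_gap: 13.4
```

```bash
python3 - <<'E'
from h import *
s=manip.read_state(); print(s['clock'],s['eef_pos'],s['eef_rot'],s['finger_gap'],s['wrist_force'],s['moment'])
im,d=manip.camera('wrist'); cv2.imwrite('pics/w4.png',im[:,:,::-1]); np.save('pics/w4.npy',d)
import pickle; pickle.dump(s,open('pics/s4.pkl','wb'))
E
```

```text
5.9667 [ 570.41946358 -179.25206832  182.62757133] [-3.14007090e+00 -3.84835574e-04  1.38595300e+00] 13.414026536263629 [ 0.86769825  0.53768333 -1.48530682] [ 0.10102671 -0.10603457 -0.02810342]
```

View pics/w4.png

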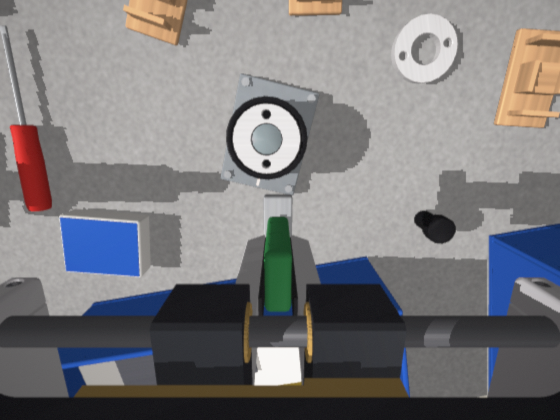

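The ring is centred at about (266,138), with its holes at (266,114) and (266,163). Next I refine these and measure where the spanner sits in the tool.

```bash
python3 - <<'E'
from h import *
import pickle; s=pickle.load(open('pics/s4.pkl','rb'))
im=cv2.imread('pics/w4.png'); g=cv2.cvtColor(im,cv2.COLOR_BGR2GRAY)
m=((g<100)).astype(np.uint8)
ring=np.zeros_like(m); cv2.circle(ring,(266,138),31,1,-1)
n,l,st,c=cv2.connectedComponentsWithStats(m*ring)
H=[]
for i in range(1,n):
    if 15<st[i,4]<200: print(st[i],c[i]); 
# darkness-weighted
for c0 in [(266,114),(266,163)]:
    y,x=np.mgrid[c0[1]-8:c0[1]+9,c0[0]-8:c0[0]+9]; w=np.clip(170-g[y,x].astype(float),0,None); w[np.hypot(x-c0[0],y-c0[1])>7.5]=0
    H.append([(w*x).sum()/w.sum(),(w*y).sum()/w.sum()])
H=np.array(H); P=ray('wrist',H,62,s); print(H,P,np.linalg.norm(P[0]-P[1]),P.mean(0))
e=P[1]-P[0]; print('hole yaw',np.arctan2(e[1],e[0]))
# ring outline: bright
b=((g>150)).astype(np.uint8); cs,_=cv2.findContours(b*ring if 0 else b,cv2.RETR_EXTERNAL,cv2.CHAIN_APPROX_NONE)
for q in cs:
    if 1000<cv2.contourArea(q)<6000 and cv2.pointPolygonTest(q,(240,138),False)*0==0:
        e=cv2.fitEllipse(q); print('ell',e,ray('wrist',e[0],62,s))
d=np.load('pics/w4.npy'); X=cloud('wrist',d,s)
print('face z',np.median(X[130:145,242:248,2]))
# spanner
hsv=cv2.cvtColor(im,cv2.COLOR_BGR2HSV); R=Ro.from_euler('xyz',s['eef_rot']).as_matrix(); Tt=(X-s['eef_pos'])@R
gm=(cv2.inRange(hsv,(45,80,30),(85,255,255))>0)&(d>0)
gm[:, :240]=0; gm[:,320:]=0; gm[:200]=0
print(np.percentile(Tt[gm][:,2],[1,5,50,95]))
t=gm&(Tt[...,2]<-40)
print('handle top tool',cv2.minAreaRect(Tt[t][:,:2].astype(np.float32)), Tt[t].min(0),Tt[t].max(0),Tt[t].mean(0))
bm=Tt[196:206,270:287]; print('bar face',bm.reshape(-1,3).min(0),bm.reshape(-1,3).max(0),np.median(bm.reshape(-1,3),0))
cv2.imwrite('pics/w4c.png',cv2.resize(im[180:330,210:350],None,fx=4,fy=4,interpolation=cv2.INTER_CUBIC))
cv2.imwrite('pics/w4r.png',cv2.resize(im[60:210,200:340],None,fx=4,fy=4,interpolation=cv2.INTER_CUBIC))
E
```

```text
[262 110   9   9  58] [265.93103448 113.87931034]
[263 160   8   8  46] [266.02173913 163.13043478]
[[265.95154915 113.88830805]
 [266.0185214  163.24233463]] [[ 482.78202598 -175.17168688   62.        ]
 [ 529.59878072 -184.41207536   62.        ]] 47.719946607261505 [ 506.19040335 -179.79188112   62.        ]
hole yaw -0.19486884396000728
ell ((277.116943359375, 366.00213623046875), (42.9669075012207, 51.49486541748047), 81.1160659790039) [[ 777.54622298 -219.69331825   62.        ]]
ell ((266.06866455078125, 138.09556579589844), (66.27420043945312, 68.7308349609375), 171.05239868164062) [[ 505.25391285 -179.52196136   62.        ]]
ell ((7.788122653961182, 97.74964904785156), (17.726436614990234, 138.3542938232422), 176.6626434326172) [[ 422.68231763 -415.04562611   62.        ]]
face z 62.42566681075197
[-48.12279741 -47.63933662 -46.11036561  -1.2804603 ]
handle top tool ((-0.729466438293457, -0.24759864807128906), (14.20486068725586, 34.130794525146484), 0.3702523112297058) [ -7.85646977 -17.29042073 -48.83199926] [  6.41701848  16.82852268 -40.0296066 ] [ -0.93135592  -1.93837787 -46.32595238]
bar face [ -6.14698936 -29.65307666  15.56629062] [  4.92773813 -23.03207999  19.34548914] [ -0.60204163 -26.34099066  17.14318955]
```

View pics/w4c.png

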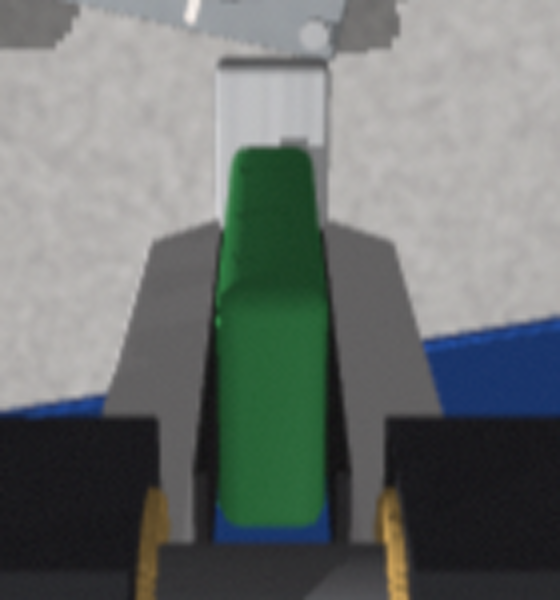

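View pics/w4r.png

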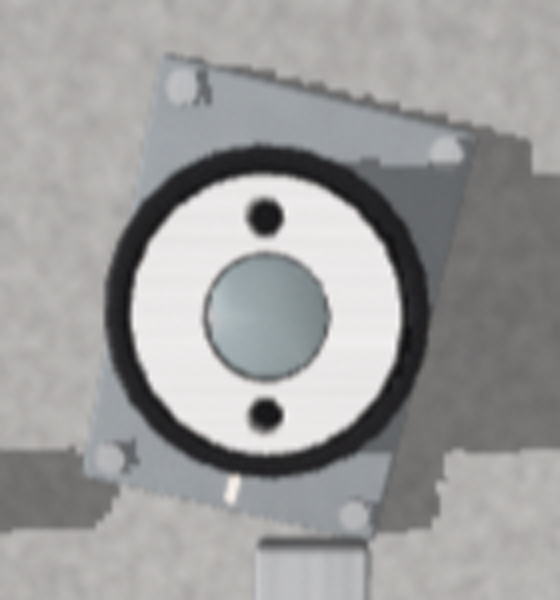

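```bash
python3 - <<'E'
from h import *
plan([505.8,-179.0,112],1.376)
E
```

```text
[[-0.39, -2.12, 2.37], np.float64(0.003)] [[-0.4, -2.13, 2.36], np.float64(0.004)] [[-0.4, -2.12, 2.37], np.float64(0.003)] 
N 3 end [ 505.76453047 -178.98748227  112.00466107] 1.3762734377996622
```

Emit:
arm_command(steps=[[0.0,[-0.4,-2.1,1.0],0.003],[0.0,[-0.4,-2.1,2.0],0.004],[0.0,[-0.4,-2.1,2.0],0.003],[0.0,[0,0,1.5],0],[0.0,[0,0,0.5],0]])

```text
clock: 6.43
eef_pos: [505.3, -179.1, 111.8]
eef_rot: [-3.139, -0.001, 1.376]
wrist_force: [0.0, -0.8, -1.3]
finger_gap: 13.9
```

Emit:
arm_command(steps=[[0.0,[0,0,0],0],[0.0,[0,0,0],0],[0.0,[0,0,0],0]])

```text
clock: 6.68
eef_pos: [507.5, -180.2, 114.5]
eef_rot: [3.14, 0.0, 1.376]
wrist_force: [-0.7, 0.2, -1.5]
finger_gap: 13.6
```

```bash
python3 - <<'E'
from h import *
s=manip.read_state(); print(s['clock'],s['eef_pos'],s['eef_rot'],s['finger_gap'],s['wrist_force'],s['moment'])
im,d=manip.camera('wrist'); cv2.imwrite('pics/w5.png',cv2.resize(im[100:340,180:380,::-1],None,fx=2.5,fy=2.5,interpolation=cv2.INTER_CUBIC)); 
im,d=manip.camera('side'); cv2.imwrite('pics/s5.png',cv2.resize(im[120:240,240:380,::-1],None,fx=5,fy=5,interpolation=cv2.INTER_CUBIC)); 
E
```

```text
6.6833 [ 507.51064382 -180.21079484  114.48279586] [3.13998797e+00 3.31473656e-04 1.37568258e+00] 13.60178847778889 [-0.65335498  0.22604432 -1.45246312] [ 0.09056295 -0.1489893   0.02119695]
```

View pics/w5.png

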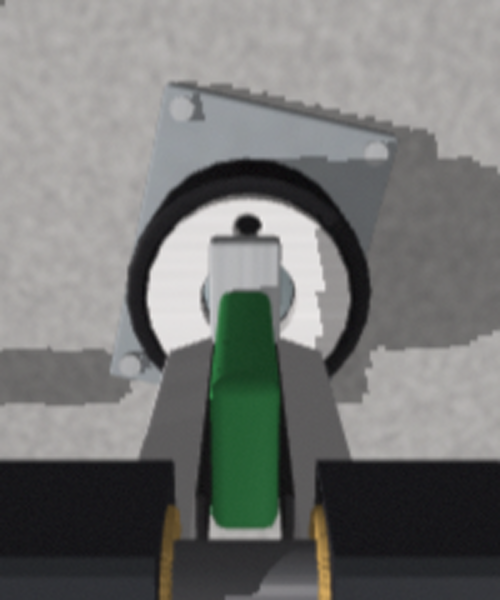

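View pics/s5.png

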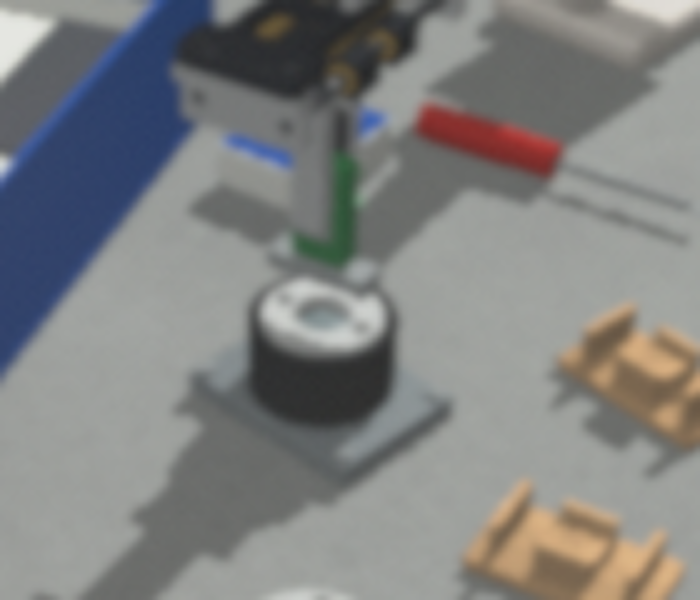

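The wrist view shows the near hole at (247,225) in the crop, just ahead of the bar's end and laterally in line with it. I'll compute the tool-frame offset.

```bash
python3 - <<'E'
from h import *
s=manip.read_state()
R=Ro.from_euler('xyz',s['eef_rot']).as_matrix()
uv=np.array([[247.5,225]])/2.5+[180,100]
p=ray('wrist',uv,62,s); print(p,(p-s['eef_pos'])@R, 'want x -0.65, y -24')
q=np.array([[505.7,-179.7,62]]); print('centre in tool',(q-s['eef_pos'])@R)
# bar top near edge
uv=np.array([[210,240],[280,240],[245,240]])/2.5+[180,100]
p=ray('wrist',uv,s['eef_pos'][2]-17.5,s); print('bar end tool',(p-s['eef_pos'])@R)
E
```

```text
[[ 481.73493885 -174.99331593   62.        ]] [[  0.25070595 -26.13571091  52.20874683]] want x -0.65, y -24
centre in tool [[ 0.28594447 -1.71287731 52.24018219]]
bar end tool [[-10.17844549 -29.48181692  17.46495793]
 [  9.00700384 -29.46553167  17.45950931]
 [ -0.5853988  -29.47367403  17.46223353]]
```

Emit:
arm_command(steps=[[0.0,[0.1,-0.2,0.7],0],[0.0,[0,0,0.5],0],[0.0,[0,0,0],0],[0.0,[0,0,0],0],[0.0,[0,0,0],0]])

```text
clock: 7.2
eef_pos: [504.9, -178.9, 101.4]
eef_rot: [-3.141, -0.0, 1.375]
wrist_force: [-0.6, 1.0, -1.7]
finger_gap: 13.9
```

```bash
python3 - <<'E'
from h import *
s=manip.read_state()
print(s['clock'],s['eef_pos'],s['eef_rot'],s['wrist_force'],s['moment'])
im,d=manip.camera('wrist'); cv2.imwrite('pics/w6.png',cv2.resize(im[100:340,180:380,::-1],None,fx=2.5,fy=2.5,interpolation=cv2.INTER_CUBIC)); 
R=Ro.from_euler('xyz',s['eef_rot']).as_matrix()
q=np.array([[505.7,-179.7,62]]); print('centre in tool',(q-s['eef_pos'])@R)
E
```

```text
7.2 [ 504.88999747 -178.93316509  101.42916673] [-3.14147822e+00 -3.57414060e-05  1.37498567e+00] [-0.58710449  1.02454357 -1.71084408] [ 0.08433973 -0.15639407  0.04910498]
centre in tool [[-0.59599463  0.94823219 39.4290372 ]]
```

View pics/w6.png

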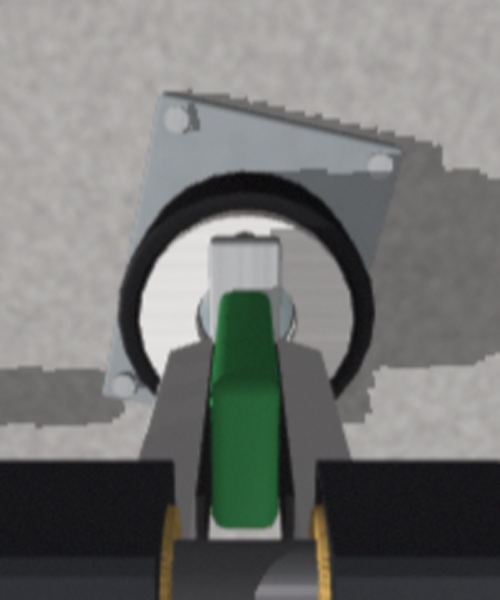

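Emit:
arm_command(steps=[[0.0,[0,0,0.2],0],[0.0,[0,0,0.2],0],[0.0,[0,0,0.0],0],[0.0,[0,0,0],0],[0.0,[0,0,0],0]])

```text
clock: 7.67
eef_pos: [504.9, -178.9, 97.5]
eef_rot: [3.142, 0.0, 1.375]
wrist_force: [0.5, 0.5, -2.3]
finger_gap: 13.7
```

Emit:
arm_command(steps=[[0.0,[0,0,0.1],0],[0.0,[0,0,0.1],0],[0.0,[0,0,0.0],0],[0.0,[0,0,0],0]])

```text
clock: 8.0
eef_pos: [504.8, -178.9, 95.4]
eef_rot: [-3.141, -0.0, 1.375]
wrist_force: [0.2, 0.1, -1.9]
finger_gap: 13.8
```

Emit:
arm_command(steps=[[0.0,[0,0,0.1],0],[0.0,[0,0,0.1],0],[0.0,[0,0,0.0],0],[0.0,[0,0,0],0]])

```text
clock: 8.33
eef_pos: [504.8, -178.9, 93.4]
eef_rot: [-3.141, -0.0, 1.375]
wrist_force: [0.1, 0.2, -1.7]
finger_gap: 13.7
```

Emit:
arm_command(steps=[[0.0,[0,0,0.1],0],[0.0,[0,0,0.1],0],[0.0,[0,0,0.0],0],[0.0,[0,0,0],0]])

```text
clock: 8.67
eef_pos: [504.8, -178.9, 91.4]
eef_rot: [-3.141, -0.0, 1.375]
wrist_force: [-0.3, 0.3, -1.6]
finger_gap: 13.8
```

Emit:
arm_command(steps=[[0.0,[0,0,0.1],0],[0.0,[0,0,0.0],0],[0.0,[0,0,0],0]])

```text
clock: 8.92
eef_pos: [504.8, -178.9, 90.4]
eef_rot: [-3.142, -0.0, 1.375]
wrist_force: [0.2, -0.8, -1.9]
finger_gap: 13.4
```

Emit:
arm_command(steps=[[0.0,[0,0,0.05],0],[0.0,[0,0,0.0],0],[0.0,[0,0,0],0]])

```text
clock: 9.17
eef_pos: [504.8, -178.9, 89.9]
eef_rot: [-3.142, -0.0, 1.375]
wrist_force: [0.0, -0.5, -2.9]
finger_gap: 13.7
```

Emit:
arm_command(steps=[[0.0,[0,0,0.05],0],[0.0,[0,0,0.0],0],[0.0,[0,0,0],0]])

```text
clock: 9.42
eef_pos: [504.9, -178.9, 89.5]
eef_rot: [3.141, 0.0, 1.375]
wrist_force: [-0.2, -0.1, -1.6]
finger_gap: 13.6
```

```bash
python3 - <<'E'
from h import *
s=manip.read_state()
print(s['clock'],s['eef_pos'],s['eef_rot'],s['wrist_force'],s['moment'])
im,d=manip.camera('wrist'); cv2.imwrite('pics/w7.png',cv2.resize(im[100:340,180:380,::-1],None,fx=2.5,fy=2.5,interpolation=cv2.INTER_CUBIC)); 
im,d=manip.camera('side'); cv2.imwrite('pics/s7.png',cv2.resize(im[140:230,250:370,::-1],None,fx=6,fy=6,interpolation=cv2.INTER_CUBIC)); 
E
```

```text
9.4167 [ 504.91969204 -178.93623925   89.47862647] [3.14147046e+00 2.30990696e-05 1.37503786e+00] [-0.18872251 -0.12239497 -1.61097858] [ 0.02468586 -0.13682083 -0.06924815]
```

View pics/s7.png

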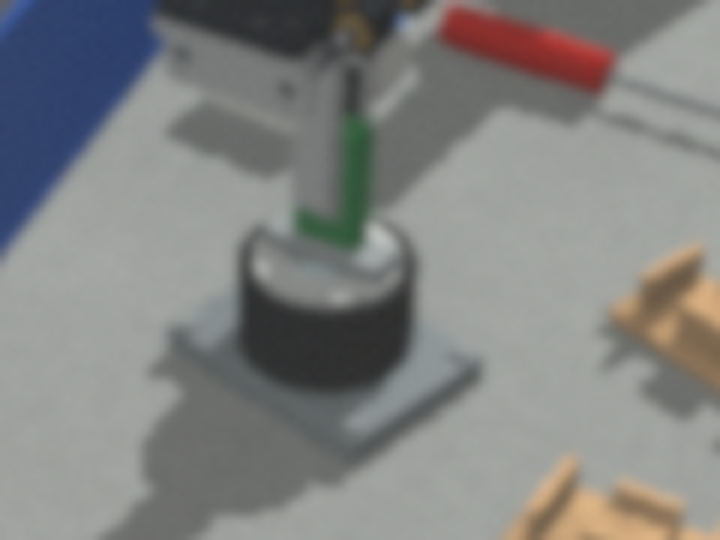

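View pics/w7.png

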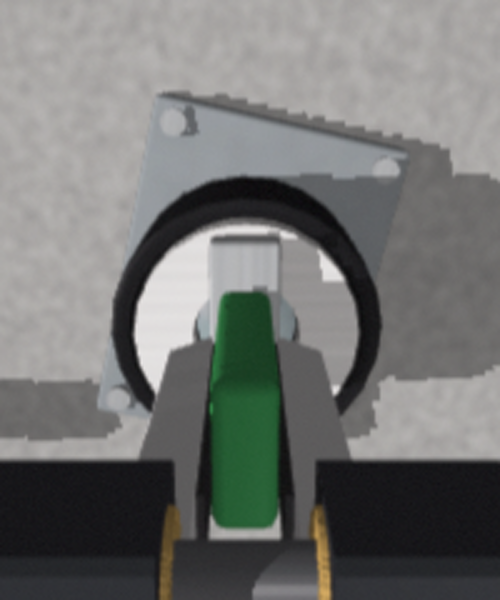

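Emit:
arm_command(steps=[[0.0,[0,0,0.05],0],[0.0,[0,0,0.0],0],[0.0,[0,0,0],0]])

```text
clock: 9.77
eef_pos: [505.0, -178.9, 89.4]
eef_rot: [3.141, 0.0, 1.375]
wrist_force: [-2.7, 1.7, 5.3]
finger_gap: 13.6
```

Emit:
arm_command(steps=[[0.0,[0,0,0.03],0],[0.0,[0,0,0.0],0],[0.0,[0,0,0],0]])

```text
clock: 10.02
eef_pos: [505.0, -179.0, 89.4]
eef_rot: [3.141, 0.0, 1.375]
wrist_force: [-3.6, 1.4, 9.5]
finger_gap: 13.6
```

The bar is seated: upward force went from −2 to +9 N with no further descent. I ease off 0.3 mm and start turning clockwise, which is positive about the downward tool z.

Emit:
arm_command(steps=[[0.0,[0,0,-0.05],0],[0.0,[0,0,0.0],0],[0.0,[0,0,0],0.02],[0.0,[0,0,0],0.02],[0.0,[0,0,0],0.02]])

```text
clock: 10.43
eef_pos: [505.2, -178.7, 89.4]
eef_rot: [3.141, -0.0, 1.313]
wrist_force: [1.0, 3.7, 5.4]
finger_gap: 13.8
```

```bash
cat > st.py <<'E'
from h import *
s=manip.read_state(); print(s['clock'],s['eef_pos'].round(2),s['eef_rot'].round(4),s['wrist_force'].round(1),s['moment'].round(3),s['finger_gap'])
E
python3 st.py
```

```text
10.4333 [ 505.22 -178.72   89.41] [ 3.1408e+00 -5.0000e-04  1.3128e+00] [1.  3.7 5.4] [ 0.946 -0.426  0.24 ] 13.804485134147615
```

Emit:
arm_command(steps=[[0.0,[0,0,0],0.02],[0.0,[0,0,0],0.02],[0.0,[0,0,0],0.02],[0.0,[0,0,0],0.02]])

```text
clock: 10.77
eef_pos: [505.3, -178.6, 89.4]
eef_rot: [3.141, -0.0, 1.233]
wrist_force: [1.0, 3.7, 5.8]
finger_gap: 13.7
```

```bash
python3 st.py
```

```text
10.7667 [ 505.25 -178.64   89.39] [ 3.1409e+00 -4.0000e-04  1.2335e+00] [1.  3.7 5.8] [ 0.723 -0.305  0.553] 13.735370663025954
```

Emit:
arm_command(steps=[[0.0,[0,0,0],0.03],[0.0,[0,0,0],0.03],[0.0,[0,0,0],0.03],[0.0,[0,0,0],0.03],[0.0,[0,0,0],0.03]])

```text
clock: 11.18
eef_pos: [505.3, -178.6, 89.4]
eef_rot: [3.141, -0.0, 1.083]
wrist_force: [1.0, 3.0, 4.6]
finger_gap: 13.8
```

```bash
python3 st.py
```

```text
11.1833 [ 505.27 -178.65   89.41] [ 3.1408e+00 -5.0000e-04  1.0830e+00] [1.  3.  4.6] [ 0.703 -0.298  0.571] 13.82668501892441
```

Emit:
arm_command(steps=[[0.0,[0,0,0],0.03],[0.0,[0,0,0],0.03],[0.0,[0,0,0],0.03],[0.0,[0,0,0],0.03],[0.0,[0,0,0],0.03]])

```text
clock: 11.6
eef_pos: [505.3, -178.7, 89.5]
eef_rot: [3.141, -0.001, 0.933]
wrist_force: [0.6, 2.6, 5.1]
finger_gap: 13.8
```

```bash
python3 st.py
```

```text
11.6 [ 505.29 -178.68   89.45] [ 3.1408e+00 -6.0000e-04  9.3300e-01] [0.6 2.6 5.1] [ 0.615 -0.3    0.545] 13.767560741677164
```

Emit:
arm_command(steps=[[0.0,[0,0,0],0.03],[0.0,[0,0,0],0.03],[0.0,[0,0,0],0.03],[0.0,[0,0,0],0.03],[0.0,[0,0,0],0.03]])

```text
clock: 12.02
eef_pos: [505.3, -178.7, 89.4]
eef_rot: [3.141, -0.001, 0.783]
wrist_force: [0.8, 2.7, 5.2]
finger_gap: 13.7
```

```bash
python3 st.py
```

```text
12.0167 [ 505.27 -178.7    89.41] [ 3.141e+00 -7.000e-04  7.830e-01] [0.8 2.7 5.2] [ 0.539 -0.349  0.585] 13.691712229369172
```

Emit:
arm_command(steps=[[0.0,[0,0,0],0.03],[0.0,[0,0,0],0.03],[0.0,[0,0,0],0.03],[0.0,[0,0,0],0.03],[0.0,[0,0,0],0.03]])

```text
clock: 12.43
eef_pos: [505.2, -178.7, 89.4]
eef_rot: [3.141, -0.001, 0.633]
wrist_force: [0.9, 1.5, 5.4]
finger_gap: 13.8
```

```bash
python3 st.py
```

```text
12.4333 [ 505.25 -178.71   89.4 ] [ 3.1411e+00 -7.0000e-04  6.3300e-01] [0.9 1.5 5.4] [ 0.533 -0.215  0.598] 13.776864583339561
```

Emit:
arm_command(steps=[[0.0,[0,0,0],0.02],[0.0,[0,0,0],0.02],[0.0,[0,0,0],0.02]])

```text
clock: 12.68
eef_pos: [505.2, -178.8, 89.4]
eef_rot: [3.141, -0.001, 0.573]
wrist_force: [0.2, 1.2, 5.2]
finger_gap: 13.6
```

```bash
python3 st.py
```

```text
12.6833 [ 505.23 -178.76   89.42] [ 3.1411e+00 -7.0000e-04  5.7340e-01] [0.2 1.2 5.2] [ 0.516 -0.224  0.506] 13.554125030585926
```

Now small steps while watching for the stop.

Emit:
arm_command(steps=[[0.0,[0,0,0],0.02],[0.0,[0,0,0],0.02],[0.0,[0,0,0],0.02]])

```text
clock: 12.93
eef_pos: [505.2, -178.8, 89.4]
eef_rot: [3.141, -0.001, 0.513]
wrist_force: [0.0, 1.2, 5.6]
finger_gap: 13.9
```

```bash
python3 st.py
```

```text
12.9333 [ 505.24 -178.76   89.42] [ 3.1411e+00 -7.0000e-04  5.1350e-01] [0.  1.2 5.6] [ 0.516 -0.157  0.505] 13.895586792734987
```

Emit:
arm_command(steps=[[0.0,[0,0,0],0.02],[0.0,[0,0,0],0.02]])

```text
clock: 13.1
eef_pos: [505.3, -178.8, 89.4]
eef_rot: [3.141, -0.001, 0.474]
wrist_force: [1.6, 1.8, 4.2]
finger_gap: 13.8
```

```bash
python3 st.py
```

```text
13.1 [ 505.27 -178.77   89.43] [ 3.141e+00 -7.000e-04  4.740e-01] [1.6 1.8 4.2] [ 0.378 -0.226  1.024] 13.803022434631169
```

The moment jumped from 0.5 to 1.02 N m, which looks like the stop. I'll check with a hold and one tiny step.

Emit:
arm_command(steps=[[0.0,[0,0,0],0],[0.0,[0,0,0],0],[0.0,[0,0,0],0]])

```text
clock: 13.35
eef_pos: [505.3, -178.8, 89.4]
eef_rot: [3.141, -0.001, 0.475]
wrist_force: [0.7, 1.8, 5.8]
finger_gap: 13.7
```

```bash
python3 st.py
```

```text
13.35 [ 505.25 -178.78   89.43] [ 3.1409e+00 -6.0000e-04  4.7520e-01] [0.7 1.8 5.8] [ 0.435 -0.215  0.971] 13.741357417596804
```

Emit:
arm_command(steps=[[0.0,[0,0,0],0.01],[0.0,[0,0,0],0],[0.0,[0,0,0],0]])

```text
clock: 13.6
eef_pos: [505.2, -178.8, 89.4]
eef_rot: [3.141, -0.0, 0.465]
wrist_force: [0.2, 1.5, 5.3]
finger_gap: 14.0
```

```bash
python3 st.py; python3 - <<'E'
from h import *
im,d=manip.camera('wrist'); cv2.imwrite('pics/w8.png',cv2.resize(im[100:340,180:380,::-1],None,fx=2.5,fy=2.5,interpolation=cv2.INTER_CUBIC)); 
E
```

```text
13.6 [ 505.23 -178.79   89.4 ] [ 3.1409e+00 -5.0000e-04  4.6530e-01] [0.2 1.5 5.3] [ 0.44  -0.255  1.089] 13.986624981096954
```

View pics/w8.png

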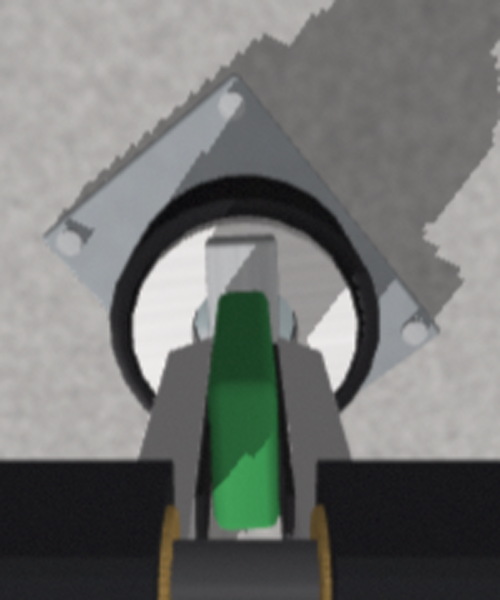

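The ring is at the stop: 1.0 N m held steady, against about 0.45 needed to turn it, with no creep. Next I unload the torque and lift out.

Emit:
arm_command(steps=[[0.0,[0,0,0],-0.02],[0.0,[0,0,0],-0.02],[0.0,[0,0,0],0],[0.0,[0,0,0],0]])

```text
clock: 13.98
eef_pos: [505.3, -178.8, 89.4]
eef_rot: [3.141, -0.001, 0.505]
wrist_force: [1.4, 2.7, 5.1]
finger_gap: 14.0
```

```bash
python3 st.py
```

```text
13.9833 [ 505.26 -178.77   89.43] [ 3.1411e+00 -8.0000e-04  5.0460e-01] [1.4 2.7 5.1] [ 0.441 -0.269  0.575] 14.03839160501102
```

Emit:
arm_command(steps=[[0.0,[0,0,0],-0.02],[0.0,[0,0,0],-0.03],[0.0,[0,0,0],0],[0.0,[0,0,0],0]])

```text
clock: 14.32
eef_pos: [505.2, -178.9, 89.4]
eef_rot: [3.141, -0.001, 0.554]
wrist_force: [0.6, 1.9, 5.5]
finger_gap: 13.9
```

```bash
python3 st.py
```

```text
14.3167 [ 505.21 -178.93   89.41] [ 3.141e+00 -7.000e-04  5.536e-01] [0.6 1.9 5.5] [ 0.245 -0.21   0.067] 13.869659690064022
```

Torque is gone. I lift slowly, watching force.

Emit:
arm_command(steps=[[0.0,[0,0,-0.1],0],[0.0,[0,0,-0.2],0],[0.0,[0,0,-0.2],0],[0.0,[0,0,0],0]])

```text
clock: 14.65
eef_pos: [504.8, -179.0, 94.3]
eef_rot: [-3.141, 0.0, 0.555]
wrist_force: [0.1, -0.2, -2.0]
finger_gap: 13.8
```

Emit:
arm_command(steps=[[0.0,[0,0,-0.3],0],[0.0,[0,0,-0.5],0],[0.0,[0,0,-1],0],[0.0,[0,0,-2],0],[0.0,[0,0,-2],0]])

```text
clock: 15.07
eef_pos: [504.6, -178.8, 153.3]
eef_rot: [-3.141, 0.0, 0.555]
wrist_force: [-0.3, 0.7, -1.3]
finger_gap: 13.8
```

Emit:
arm_command(steps=[[0.0,[0,0,-2],0],[0.0,[0,0,-1],0],[0.0,[0,0,0],0],[0.0,[0,0,0],0]])

```text
clock: 15.4
eef_pos: [504.8, -178.9, 182.1]
eef_rot: [3.141, -0.0, 0.555]
wrist_force: [0.8, -0.1, -3.2]
finger_gap: 14.2
```

```bash
python3 st.py; python3 - <<'E'
from h import *
s=manip.read_state(); im,d=manip.camera('wrist'); cv2.imwrite('pics/w9.png',im[:,:,::-1])
X=cloud('wrist',d,s); hsv=cv2.cvtColor(im,cv2.COLOR_RGB2HSV); R=Ro.from_euler('xyz',s['eef_rot']).as_matrix(); Tt=(X-s['eef_pos'])@R
gm=(cv2.inRange(hsv,(45,80,30),(85,255,255))>0)&(d>0)
gm[:, :240]=0; gm[:,320:]=0; gm[:200]=0
t=gm&(Tt[...,2]<-40)
print(cv2.minAreaRect(Tt[t][:,:2].astype(np.float32)))
E
```

```text
15.4 [ 504.78 -178.9   182.08] [ 3.1413e+00 -2.0000e-04  5.5500e-01] [ 0.8 -0.1 -3.2] [-0.039 -0.116 -0.077] 14.19695782380109
((0.6387033462524414, 0.10124778747558594), (14.391632080078125, 34.00366973876953), 0.08284852653741837)
```

View pics/w9.png

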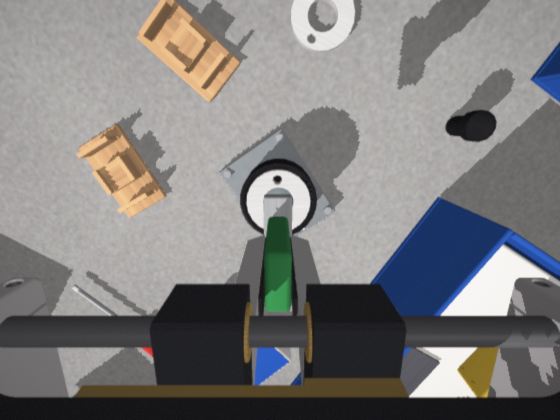

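```bash
python3 - <<'E'
from h import *
s=manip.read_state()
p=ray('wrist',[[277.3,180]],62,s)[0]; e=np.array([505.7,-179.7])-p[:2]; print('hole',p,'line yaw',np.arctan2(e[1],e[0]),np.linalg.norm(e))
plan([497,122,180],1.328)
E
```

```text
hole [ 492.95518123 -160.11544955   62.        ] line yaw -0.993887856009626 23.366322384736673
[[1.9, -3.24, 0.02], np.float64(-0.097)] [[2.21, -3.05, 0.01], np.float64(-0.096)] [[2.49, -2.82, 0.02], np.float64(-0.097)] [[2.75, -2.57, 0.02], np.float64(-0.097)] [[2.98, -2.28, 0.01], np.float64(-0.096)]
[[3.19, -1.99, 0.02], np.float64(-0.097)] [[3.37, -1.67, 0.01], np.float64(-0.096)] [[3.52, -1.35, 0.02], np.float64(-0.097)] 
N 8 end [496.97412676 122.04886723 180.00890025] 1.3279868661321297
```

The holes' line went from −0.195 to −0.994 rad, so the ring turned about 0.80. That fits stopping at 1.0 from a start near 0.2. Now back to the stand.

Emit:
arm_command(steps=[[0.0,[1.9,-3.2,0],-0.097],[0.0,[2.2,-3.1,0],-0.097],[0.0,[2.5,-2.8,0],-0.097],[0.0,[2.8,-2.6,0],-0.097],[0.0,[3.0,-2.3,0],-0.096]])

```text
clock: 15.87
eef_pos: [499.3, 11.5, 180.9]
eef_rot: [-3.14, 0.001, 1.043]
wrist_force: [-0.1, 1.3, -0.7]
finger_gap: 13.5
```

Emit:
arm_command(steps=[[0.0,[3.2,-2.0,0],-0.097],[0.0,[3.4,-1.7,0],-0.096],[0.0,[3.5,-1.3,0],-0.096],[0.0,[0,0,0],0],[0.0,[0,0,0],0]])

```text
clock: 16.28
eef_pos: [496.7, 124.2, 180.8]
eef_rot: [-3.14, 0.001, 1.331]
wrist_force: [-0.3, -0.3, -1.9]
finger_gap: 13.8
```

Emit:
arm_command(steps=[[0.0,[0,0,0],0],[0.0,[0,0,0],0],[0.0,[0,0,0],0]])

```text
clock: 16.53
eef_pos: [497.5, 121.7, 181.9]
eef_rot: [-3.141, 0.0, 1.326]
wrist_force: [0.9, -0.2, -1.7]
finger_gap: 13.8
```

```bash
python3 st.py; python3 -c "
from h import *
plan([497,122,75],1.328)"
```

```text
16.5333 [497.48 121.74 181.86] [-3.1412e+00  3.0000e-04  1.3259e+00] [ 0.9 -0.2 -1.7] [ 0.047 -0.139 -0.056] 13.836097094727863
[[0.0, -0.02, 3.56], np.float64(-0.001)] [[0.01, -0.02, 3.56], np.float64(-0.0)] [[0.0, -0.01, 3.57], np.float64(-0.001)] 
N 3 end [497.02250277 121.95303529  74.95930393] 1.327856099039646
```

Emit:
arm_command(steps=[[0.0,[0,0,3.5],0],[0.0,[0,0,3.5],0],[0.0,[0,0,2.7],0],[0.0,[0,0,1],0],[0.0,[0,0,0],0]])

```text
clock: 16.95
eef_pos: [496.5, 122.0, 73.3]
eef_rot: [-3.138, 0.002, 1.327]
wrist_force: [0.3, -0.3, -1.3]
finger_gap: 13.4
```

Emit:
arm_command(steps=[[0.0,[0,0,0],0],[0.0,[0,0,0],0],[0.0,[0,0,0],0]])

```text
clock: 17.2
eef_pos: [498.3, 122.8, 76.8]
eef_rot: [3.139, -0.001, 1.328]
wrist_force: [0.1, -0.2, -2.3]
finger_gap: 13.7
```

```bash
python3 st.py; python3 - <<'E'
from h import *
im,d=manip.camera('wrist'); cv2.imwrite('pics/w10.png',cv2.resize(im[100:340,180:380,::-1],None,fx=2.5,fy=2.5,interpolation=cv2.INTER_CUBIC)); 
E
```

```text
17.2 [498.34 122.85  76.85] [ 3.1391e+00 -1.1000e-03  1.3277e+00] [ 0.1 -0.2 -2.3] [ 0.057 -0.18  -0.016] 13.681904302382163
```

View pics/w10.png

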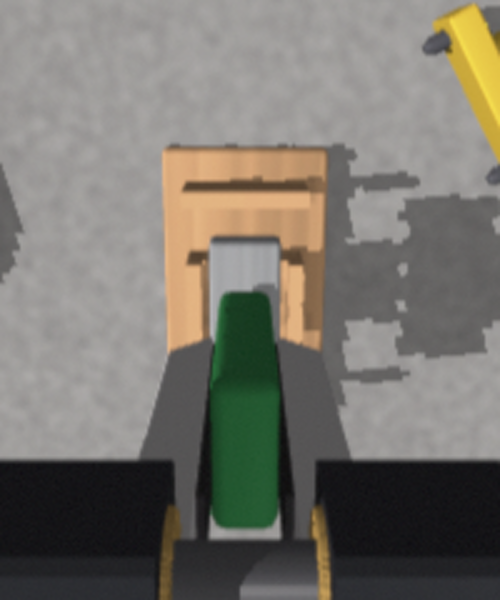

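The bar at column 245 is centred on the stand (165 to 326). Descending.

Emit:
arm_command(steps=[[0.0,[-0.05,-0.1,0.6],0],[0.0,[0,0,0.6],0],[0.0,[0,0,0.4],0],[0.0,[0,0,0],0],[0.0,[0,0,0],0]])

```text
clock: 17.67
eef_pos: [496.2, 122.6, 58.8]
eef_rot: [-3.141, 0.0, 1.328]
wrist_force: [0.2, -0.7, -1.7]
finger_gap: 13.9
```

Emit:
arm_command(steps=[[0.0,[0,0,0.3],0],[0.0,[0,0,0.2],0],[0.0,[0,0,0],0],[0.0,[0,0,0],0]])

```text
clock: 18.0
eef_pos: [496.3, 122.6, 54.1]
eef_rot: [-3.141, 0.0, 1.328]
wrist_force: [0.6, 0.0, -2.3]
finger_gap: 13.6
```

Emit:
arm_command(steps=[[0.0,[0,0,0.2],0],[0.0,[0,0,0.1],0],[0.0,[0,0,0.1],0],[0.0,[0,0,0],0],[0.0,[0,0,0],0]])

```text
clock: 18.42
eef_pos: [496.3, 122.6, 50.1]
eef_rot: [-3.141, 0.0, 1.328]
wrist_force: [0.1, 0.4, -1.8]
finger_gap: 13.7
```

Emit:
arm_command(steps=[[0.0,[0,0,0.06],0],[0.0,[0,0,0],0],[0.0,[0,0,0],0]])

```text
clock: 18.67
eef_pos: [496.4, 122.6, 49.6]
eef_rot: [3.142, -0.0, 1.328]
wrist_force: [-0.0, 0.1, -1.9]
finger_gap: 13.2
```

Emit:
arm_command(steps=[[0.0,[0,0,0.05],0],[0.0,[0,0,0],0],[0.0,[0,0,0],0]])

```text
clock: 18.92
eef_pos: [496.4, 122.6, 49.5]
eef_rot: [3.141, -0.0, 1.328]
wrist_force: [-2.6, -0.9, 5.1]
finger_gap: 13.6
```

Emit:
arm_command(steps=[[0.12,[0,0,0],0],[0.12,[0,0,0],0],[0.4,[0,0,0],0],[0.4,[0,0,0],0],[0.6,[0,0,0],0]], force=10)

```text
clock: 19.33
eef_pos: [496.4, 122.6, 49.0]
eef_rot: [3.142, -0.0, 1.328]
wrist_force: [0.1, -0.2, -0.7]
finger_gap: 30.3
```

Emit:
arm_command(steps=[[1,[0,0,0],0],[1,[0,0,0],0],[1,[0,0,0],0],[1,[0,0,0],0],[1,[0,0,0],0]])

```text
clock: 19.75
eef_pos: [496.3, 122.6, 49.0]
eef_rot: [3.142, 0.0, 1.328]
wrist_force: [-0.3, 0.0, -0.2]
finger_gap: 63.6
```

Emit:
arm_command(steps=[[1,[0,0,-1],0],[1,[0,0,-2],0],[1,[0,0,-3],0],[1,[0,0,-3],0],[1,[0,0,-3],0]])

```text
clock: 20.17
eef_pos: [496.1, 122.6, 171.2]
eef_rot: [3.141, -0.0, 1.328]
wrist_force: [0.4, -0.3, 0.4]
finger_gap: 93.6
```

Emit:
arm_command(steps=[[1,[0,0,-3],0],[1,[0,0,0],0],[1,[0,0,0],0],[1,[0,0,0],0],[1,[0,0,0],0]])

```text
clock: 20.58
eef_pos: [495.8, 122.5, 198.1]
eef_rot: [-3.14, 0.001, 1.328]
wrist_force: [-0.8, 0.4, -0.1]
finger_gap: 93.8
```

```bash
python3 st.py; python3 - <<'E'
from h import *
s=manip.read_state(); im,d=manip.camera('wrist'); cv2.imwrite('pics/w11.png',im[:,:,::-1])
hsv=cv2.cvtColor(im,cv2.COLOR_RGB2HSV); X=cloud('wrist',d,s)
g=(cv2.inRange(hsv,(45,80,30),(85,255,255))>0)&(d>0); t=g&(X[...,2]>91)
print(cv2.minAreaRect(X[t][:,:2].astype(np.float32)),X[t].mean(0),np.percentile(X[t][:,2],[5,50,95]))
im,d=manip.camera('top'); cv2.imwrite('pics/t11.png',im[:,:,::-1])
E
```

```text
20.5833 [495.83 122.49 198.05] [-3.1398e+00  8.0000e-04  1.3280e+00] [-0.8  0.4 -0.1] [ 0.028 -0.143  0.025] 93.82755535089782
((495.8387145996094, 121.3546371459961), (13.098065376281738, 33.01137161254883), 76.30484008789062) [495.35473902 121.8164652   95.98182261] [94.11992666 96.07504327 97.47333469]
```

View pics/w11.png

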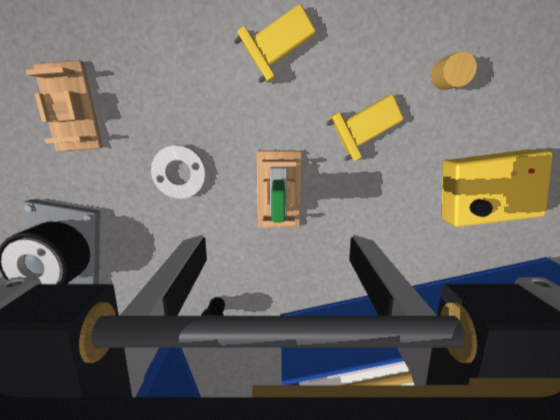

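View pics/t11.png

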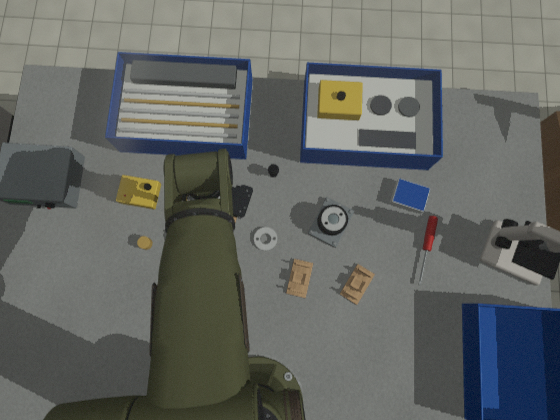

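The wrist view shows the spanner upright in its stand at (278,190). Its top is at 96 mm and at the same place as before. The top view shows the bystanders where they were, and the gripper is clear. Handing in.

```bash
python3 -c "
from cell import manip
print(manip.sign_off())"
```

```text
the job is handed in; nothing more can be done
None
```

The job is handed in at about 20.6 s: the ring is tight against its stop and the green spanner is back in the leftmost stand. I got no verdict back.

- **Pins in:** I lowered the spanner with almost no contact force until the bar lay on the ring, where the upward force rose to about 10 N. Only then did I turn it.
- **Turning:** It took about 0.5–0.6 N m on the way. It then held about 1.0–1.1 N m without creeping, which I took as the stop. The hole line moved from −0.195 to −0.994 rad, so the ring turned about 0.80 rad. The ring joint has no readout, so the stop is inferred from the torque and this turn; the turn fits a start near 0.2.
- **Spanner back in place:** It stands upright, its top at 96.0 mm as before and within about 1 mm of where it first stood. My estimate of the stand's centre, made from its foot corners, lies about 3 mm from the spanner's position. That is within the 4 mm play and the 8 mm limit.
- **Disagreements:**
  - The ring centre came out 2–3 mm apart between the top and wrist cameras; I went with the wrist camera and the pins went in freely.
  - The handle's sideways position in the grip read −0.7 mm before turning and +0.6 mm after.
- **Surroundings:** By eye in the last pictures, nothing else had moved, and the gripper was open and clear above the spanner.

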